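Mark the chamberstick handle in the bench press

TASK

Turn the silver chamberstick on its tilted spindle so that its brass-topped handle points squarely at the red arrow, and let go of it. Then pull the press lever all the way towards you and ease it slowly back home, never letting it fly back, with the handle still facing the arrow and the things around the press left standing where they are.

Things in the scene. Friction and masses are not known exactly. Their poses are not given: they have to be found in the camera images.
- chamberstick (a joint): Turn (rad) of the chamberstick, a low silver candle holder: pan 104 mm across, 10 mm high, round socket 28 mm in diameter rising 58 mm from the pan floor. 0: its handle points straight at the red arrow; grows anticlockwise seen from above; range -3 to 3, starts at 0.7 to 2.1. Its spindle leans 35 degrees from vertical to the press's left (+y); friction (0.1 N m) holds it.
- socket_top (a point): Centre of the top face of the chamberstick's socket, on the spindle axis. z is the spindle axis (upward and outward), -y points from the axis to the handle. Socket radius 14 mm, side clear for gripping down to 8 mm above the pan floor; pan floor 58 mm and pan rim (radius 52 mm) 52 mm below this point along z.
- handle_end (a point): Outer end of the chamberstick's handle: middle of the end of the 18 mm wide, 30 mm long brass thumb plate over a silver loop, 83 mm from the spindle axis and 45.5 mm below socket_top along the axis. Same axes as socket_top.
- pointer: Flat red arrow, 48 mm long and 24 mm wide, fixed to the press and pointing at the spindle axis. Origin at the arrow's tip, 88 mm from the spindle axis and 27.5 mm below the socket's top along it; z parallel to the spindle axis, +y from the tip straight towards the spindle axis, x sideways.
- pull_lever (a joint): Press lever, rad: 0 home (leaning 0.3 rad away from the robot side of the press), 1.1 at its stop when pulled fully towards the robot (press -x). A return spring pulls it home: about 2 N at the grip at home, 14 N at the stop.
- lever_grip (a point): Middle of the lever's level black grip bar, 18 mm in diameter and 66 mm long, lying along the lever's y axis (parallel to the press's y), open to both sides and above; a red ball ends it on the -y side, the lever's arm joins it 50 mm to the +y side. About 0.24 m above the table at home.
- lever_pivot (a point): Point of the lever's hinge axis straight below the grip's middle (same y in the press's frame), 120 mm above the table; the grip moves on a circle of 130 mm radius about it. Axes of the press.
- press: Green cast marking press: base plate 200 mm (x) by 340 mm (y), 20 mm thick, bolted down. Origin: centre of its underside. Tilted spindle on its +y half, its column (top 220 mm) with the inclined ram housing (top about 260 mm) in the middle, the lever on its -y side.
- candlestick: Standing silver candlestick, foot 84 mm across, 135 mm high, loose. Origin under its centre.
- beaker: Silver beaker, 68 mm across, 80 mm high, loose. Origin under its centre.
- oil_bottle: Amber oil bottle with red cap, 44 mm across, 110 mm high, loose. Origin under its centre.
- polish_tin: Yellow polish tin, 44 mm across, 18 mm high, loose, standing on the press's base plate below the lever. Origin under its centre.
- hammer: Hammer lying on the bench right of the press, handle towards the robot, 240 mm long, under 40 mm high, loose.
- silver_lid: Plain silver disc lid, 60 mm across, 12 mm thick, loose, lying on the bench. Origin under its centre.
- punch_block: Wooden block with steel punches, 80 by 140 mm, about 90 mm high, fixed to the bench right of the press. Origin under its centre.

How it is judged:
On the way, in this order (a step that is already met when the one before it is completed fails the run):
1. the handle points at the red arrow (its end within 7 mm sideways of the arrow's line) and the chamberstick is let go (x of handle_end in the frame of pointer between -0.007 and 0.007 m and y of handle_end in the frame of pointer below 0.03 m and contact force between the fingers and chamberstick below 0.1 N), for 0.3 s.
2. the lever is pulled fully (past 1.0 of 1.1 rad) with the handle still facing the arrow (x of handle_end in the frame of pointer between -0.007 and 0.007 m and y of handle_end in the frame of pointer below 0.03 m and value of joint pull_lever above 1 rad), for 0.1 s.
At the end, for the whole second after the job is handed in: The handle's end lies within 7 mm sideways of the red arrow's line, on the arrow's side, and the lever is at rest at home (below 0.06 rad) (x of handle_end in the frame of pointer between -0.007 and 0.007 m and y of handle_end in the frame of pointer below 0.03 m and value of joint pull_lever below 0.06 rad and velocity of joint pull_lever between -0.1 and 0.1 rad/s); the robot touches nothing.
It fails at once if the lever flew back (returning faster than 2.5 rad/s, about 0.33 m/s at the grip) (velocity of joint pull_lever below -2.5 rad/s).
It fails at once if the lever was pulled past 0.4 rad while the handle was not facing the arrow (value of joint pull_lever above 0.4 rad and not (x of handle_end in the frame of pointer between -0.007 and 0.007 m and y of handle_end in the frame of pointer below 0.03 m)).
It fails at once if a thing around the press was moved by more than 30 mm or tipped (distance of any of candlestick, beaker, oil_bottle, polish_tin, hammer, silver_lid from where it was at the start of the episode above 0.03 m or angle between any of candlestick, beaker, oil_bottle's own z axis and vertical above 0.5 rad).
It also fails if it takes over 70 s, if anything falls off the work surface, if the arm or the gripper's body presses on something with over 40 N, if the wrist force passes 120 N, or if a joint passes its speed limit or range.

ROBOT

A 7-joint arm with a two-finger parallel gripper is mounted at the origin on the work surface. World frame = base frame: x ahead of the robot, y to its left, z up, the work surface at z = 0. Lengths are in m, angles in rad, forces in N, time in s.
With the tool pointing down it reaches from about 0.4 to 0.9 m from the base axis. Payload 5.6 kg.
Tool frame: the origin (TCP) lies midway between the tips of the shut fingers; the grasp point (between the pads) lies 19 mm behind it (r.pinch_z is the distance from the TCP to the grasp point, in m); z points along the fingers, y is the line along which they close (so a half turn about z gives the same grasp; the last joint's range is limited). The gripper opens to 92 mm and grips with 3 to 60 N. Pads are 20 mm wide; open, the fingers measure 128 mm over their backs; the gripper's body (75 mm by 189 mm) begins 69 mm behind the grasp point.
Start: joints at [1.057, 0.468, -0.012, 1.603, 0.006, 1.071, -0.056], TCP at [0.295, -0.579, 0.215] pointing down, gripper open.
Joint ranges: [-2.53, 2.53], [-0.31, 2.02], [-1.57, 1.55], [0.28, 2.44], [-1.29, 4.43], [0.15, 1.84], [-2.92, 2.92]. Speed limits (rad/s): [2.57, 2.57, 3.14, 3.14, 3.14, 3.14, 3.14].

INTERFACE

Orientations are given as [roll, pitch, yaw] about the fixed x, y, z axes, in that order (R = Rz(yaw) Ry(pitch) Rx(roll)).
In Python, from cell import r gives the robot as it stands.
- The arm moves only by the tool jog_arm, never from a script. Its argument "steps" is one flat list of numbers, 5 for each row, row after row: the shift along the tool's x, y, z in units of 60 mm (1.0 is 60 mm), then the turn about the tool's z in units of 8 degrees (1.0 is 8 degrees), then the closure, from 0 (fully open) to 1 (shut). A call has 1 to 12 rows; each row is the pose to reach, as a shift and turn from the pose commanded when the call began, along the tool's axes at that moment; what a row does not reach only later rows make up. A row lasts 1/8 s, in which the tool goes at most 62.5 mm and 10.7 degrees, less where a joint would pass 70% of its speed; a pose out of reach is approached as far as the arm can. A call with a gripper value outside its range is refused whole. The fingers move at their own pace and stop on an object; the grip force is fixed at half the most. Time passes only in rows, so rows that repeat a pose let the fingers close. It gives the time, the measured TCP pose, the force, the opening and the grip force at its end, in the units of the state.
- r.observe(): the state, without advancing time (a new reading comes with each control period).
- r.grab_frame(name): name is "scene" or "side" or "wrist"; returns the picture (420x560x3 uint8, red, green, blue); there is no depth.
- r.calibration(name): a dict with "camera_matrix" (3x3 intrinsics, pixels), "k1" (the pictures are not rectified: a ray, as slopes to the right and down, at radius r is drawn at 1 + k1 r^2 times it, then the intrinsics apply), "R" (3x3) and "t" (3): a world point X has camera coordinates R X + t. Camera axes: x right, y down, z forward; pixel columns grow to the right and rows downward; lengths in m; the calibration is good to about 2 mm. A picture is of the moment at which its call begins: read the wrist's pose just before it. calibration takes no time and is no camera call; for the wrist camera it gives the pose at the moment of the call.
- r.sign_off(): hands the job in; it is judged then, once.
Trained networks look in the newest picture that a camera, given by its name, has taken for a name from the list of things; names that differ only in an ending like _2 or _b are one class to them, and where a whole thing is asked for, a point or a joint stands for the part that bears it (a point fixed in the world has none). Each returns a list of dicts, best first, with "p" (0 to 1); they miss things now and then, are a little off and sometimes report something else, mostly with a low value. They report only what shows in the picture. A call takes as long as a camera call.
- r.spot_in(camera, label): "extent" ([left, top, width, height] in pixels, round what is visible of it).
- r.place_of(camera, label): "uv" ([column, row] in pixels: a listed point, or the origin of a listed thing).
The state is a dict: "clock": time; "joints": joint angles; "qd": joint speeds; "joint_torque": joint torques, N m; "eef_pos": TCP position; "tool_rot": TCP orientation; "contact_force": force on the tool from outside, world axes, zero at the start; "ft_torque": the same for the moment, N m; "grip_width": opening from 0.0 (shut) to 1.0 (fully open); "finger_force": force on a finger pad.
Only numpy, scipy, OpenCV 4.12 (cv2) and the standard library are available. Lean on these libraries where they do the work, as an engineer would, in place of code of your own. Each camera call takes 0.05 s, during which the arm holds its last target. There are 200 camera calls.

## Working session

There is one attempt and no reset: what is moved stays moved. The work goes in short steps, Python scripts to look and compute and a tool call to move; the robot and the scene stay as the last step left them, time stands still between calls to the robot, and variables do not carry over. Pictures are saved under pics/ and viewed, at most 10 in all, crops included, and the job is handed in when it is done.

Besides the shell and the picture viewer there is one more tool, called after "Emit:" as a command line: name --argument value ..., lists and objects as JSON in quotes. jog_arm: Moves the arm, as the interface text tells. Its arguments: {"type":"object","properties":{"steps":{"type":"array"}},"required":["steps"]}

```bash
mkdir -p pics; cat > h.py <<'E'
import numpy as np, cv2
from scipy.spatial.transform import Rotation as Rot
from cell import r
def ray(c,uv):
    K=np.array(c["camera_matrix"]);k=c["k1"]
    p=cv2.undistortPoints(np.array([[uv]],float),K,np.array([k,0,0,0.]))[0,0]
    R=np.array(c["R"]);t=np.array(c["t"])
    d=R.T@np.array([p[0],p[1],1]);return -R.T@t,d/np.linalg.norm(d)
def tri(rs):
    A=sum(np.eye(3)-np.outer(d,d) for o,d in rs);b=sum((np.eye(3)-np.outer(d,d))@o for o,d in rs)
    return np.linalg.solve(A,b)
def onz(o,d,z): return o+d*(z-o[2])/d[2]
def proj(c,X):
    return cv2.projectPoints(np.array([X],float),cv2.Rodrigues(np.array(c["R"]))[0],np.array(c["t"],float),np.array(c["camera_matrix"]),np.array([c["k1"],0,0,0.]))[0].reshape(-1,2)
E
python3 - <<'E'
from h import *
ims=[]
C={n:r.calibration(n) for n in("scene","side")}
for n in("scene","side"):
    im=r.grab_frame(n);cv2.imwrite(f"pics/{n}0.png",im[:,:,::-1])
L=["socket_top","handle_end","pointer","lever_grip","lever_pivot","press","candlestick","beaker","oil_bottle","polish_tin","hammer","silver_lid","punch_block"]
for l in L:
    rs=[]
    for n in C:
        q=r.place_of(n,l)
        if q:
            print(l,n,np.round(q[0]["uv"],1),round(q[0]["p"],2),end=" ")
            rs.append(ray(C[n],q[0]["uv"]))
    if len(rs)==2:
        X=tri(rs);print(np.round(X,4),[round(float(np.linalg.norm(np.cross(X-o,d))),4) for o,d in rs],end="")
    elif rs: print("z0",onz(*rs[0],0),end="")
    print()
for n in C: print(n,-np.array(C[n]["R"]).T@C[n]["t"])
s=r.observe();print(s["clock"],s["eef_pos"],s["tool_rot"],s["contact_force"],r.pinch_z)
E
```

```text
socket_top scene [298.7 185.5] 0.62 socket_top side [267.  168.4] 0.82 [0.5551 0.1319 0.175 ] [0.003, 0.003]
handle_end scene [322.  209.3] 0.69 handle_end side [300.9 172.8] 0.8 [0.6482 0.1124 0.1531] [0.0018, 0.0018]
pointer scene [283.8 194. ] 0.46 pointer side [284.6 159.6] 0.39 [0.5862 0.0467 0.2428] [0.028, 0.028]
lever_grip scene [268.  235.1] 0.88 lever_grip side [343.1 208.6] 0.68 [ 0.6739 -0.1301  0.251 ] [0.0031, 0.0031]
lever_pivot scene [256.4 268.9] 0.86 lever_pivot side [326.6 248.6] 0.78 [ 0.6386 -0.1362  0.1196] [0.0, 0.0]
press scene [283.3 257.6] 0.58 press side [288.7 237.2] 0.56 [ 0.5875  0.0258 -0.0045] [0.0029, 0.0029]
candlestick scene [331.9 174.7] 0.92 candlestick side [220.4 155.3] 0.88 [0.4692 0.4208 0.0006] [0.0024, 0.0024]
beaker scene [134.8 335.6] 0.96 beaker side [305.8 379.9] 0.58 [ 0.4958 -0.4171  0.0159] [0.0025, 0.0025]
oil_bottle scene [372. 213.] 0.78 oil_bottle side [282.5 161. ] 0.92 [ 0.6669  0.3582 -0.0176] [0.0043, 0.0043]
polish_tin scene [171.2 367.5] 0.63 polish_tin side [279.6 259.5] 0.47 [ 0.5633 -0.2894  0.0795] [0.1598, 0.1598]
hammer scene [161.  286.9] 0.61 hammer side [258.8 341.2] 0.93 [ 0.4177 -0.2739  0.0028] [0.0053, 0.0053]
silver_lid scene [263.1 348.5] 0.57 silver_lid side [376. 302.] 0.91 [ 0.7458 -0.2444 -0.0031] [0.0084, 0.0084]
punch_block scene [170.3 366.6] 0.58 punch_block side [360.3 369.1] 0.91 [ 0.6279 -0.4239  0.0174] [0.0023, 0.0023]
scene [ 1.24158556 -0.77537589  1.04986672]
side [ 0.28843604 -0.89651387  1.19217241]
1.4 [ 0.29479577 -0.57931551  0.21459785] [3.14155234e+00 4.44411411e-05 4.70708665e-01] [-0.26045922 -0.03211463  0.33513788] 0.0187
```

```bash
python3 -c "
import cv2,numpy as np
a=cv2.imread('pics/scene0.png');b=cv2.imread('pics/side0.png')
a=cv2.resize(a[130:330,180:390],None,fx=2,fy=2,interpolation=2);b=cv2.resize(b[110:310,200:390],None,fx=2,fy=2,interpolation=2)
cv2.imwrite('pics/ab.png',np.hstack([a,b]))"
```

```text
(no output)
```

View pics/ab.png

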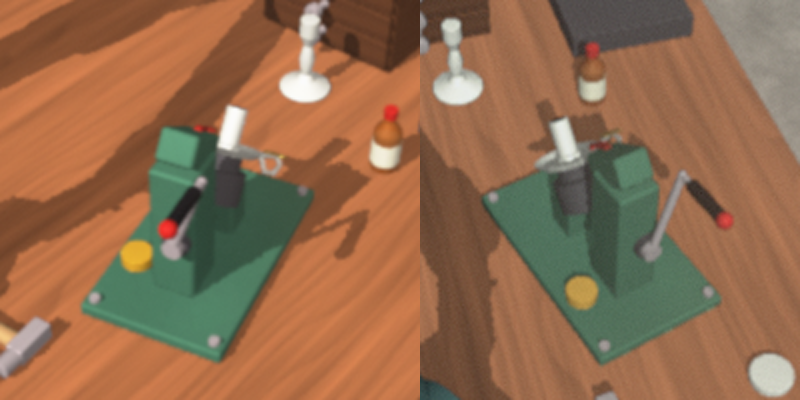

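View pics/scene0.png

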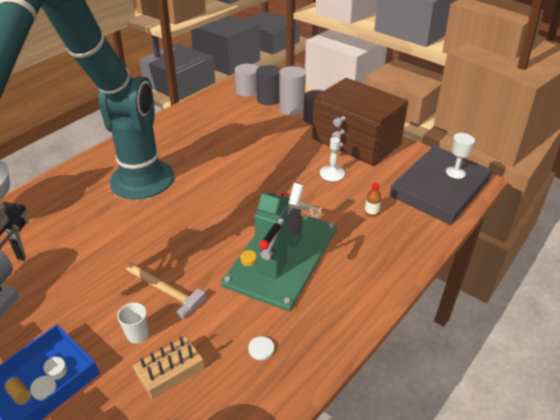

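```bash
python3 - <<'E'
from h import *
C={n:r.calibration(n) for n in("scene","side")}
for n,ps in (("scene",[(227.5,279),(287,300.5),(331.5,225)]),("side",[(236,208.5),(344,256),(292.5,283)])):
    P=[onz(*ray(C[n],p),0.022) for p in ps];print(n,np.round(P,3))
# socket ray fit: pixels of pan/socket etc
for n in C: print(n,np.round(proj(C[n],[0.5551,.1319,.175])),C[n]["camera_matrix"][0][0])
for l in("polish_tin","hammer","lever_grip","socket_top","pointer"):
  for n in C:
    q=r.spot_in(n,l);print(l,n,[(np.round(x["extent"]),round(x["p"],2)) for x in q[:2]])
print(onz(*ray(C["scene"],(248.5,258)),.03),onz(*ray(C["side"],(281,256)),.03))
E
```

```text
scene [[ 0.542 -0.145  0.022]
 [ 0.706 -0.101  0.022]
 [ 0.625  0.201  0.022]]
side [[ 0.462  0.151  0.022]
 [ 0.708 -0.105  0.022]
 [ 0.545 -0.15   0.022]]
scene [[299. 184.]] 532.414126929258
side [[267. 169.]] 527.8356079068725
polish_tin scene [(array([258., 219.,  26.,  40.]), 0.71), (array([237., 251.,  18.,  16.]), 0.6)]
polish_tin side [(array([272., 248.,  14.,  14.]), 0.69)]
hammer scene [(array([125., 263.,  83.,  56.]), 0.86)]
hammer side [(array([248., 307.,  63.,  37.]), 0.69), (array([308., 194.,  50.,  46.]), 0.19)]
lever_grip scene [(array([257., 219.,  29.,  39.]), 0.58), (array([115., 303.,  34.,  44.]), 0.56)]
lever_grip side [(array([313., 194.,  44.,  44.]), 0.68)]
socket_top scene [(array([288., 185.,  32.,  31.]), 0.82), (array([250., 336.,  22.,  24.]), 0.55)]
socket_top side [(array([257., 168.,  44.,  36.]), 0.91)]
pointer scene []
pointer side [(array([337., 336.,  45.,  70.]), 0.71)]
[ 0.53762091 -0.05842404  0.03      ] [ 0.53891513 -0.06179441  0.03      ]
```

```bash
cat >> h.py <<'E'
YP=0.268; PC=np.array([.5845,.025,0]); RP=Rot.from_euler("z",YP).as_matrix()
def w2p(X): return RP.T@(np.array(X)-PC)
def p2w(X): return RP@np.array(X)+PC
def rows(Xw,yaw=None):
    s=r.observe();T=Rot.from_euler("xyz",s["tool_rot"]).as_matrix()
    d=T.T@(np.array(Xw)-s["eef_pos"])/.06
    y=0 if yaw is None else -np.degrees((yaw-s["tool_rot"][2]+np.pi)%(2*np.pi)-np.pi)/8
    return np.round(d,3),round(y,2)
E
python3 - <<'E'
from h import *
c=r.calibration("wrist");R=np.array(c["R"]);s=r.observe()
T=Rot.from_euler("xyz",s["tool_rot"]).as_matrix()
print("cam in tool",T.T@(-R.T@c["t"]-s["eef_pos"]),"\n",T.T@R.T,c["camera_matrix"][0][0])
for n,X in (("hand",[.6482,.1124,.1531]),("sock",[.5551,.1319,.175]),("grip",[.6739,-.1301,.251]),("piv",[.6386,-.1362,.1196])): print(n,w2p(X))
S=np.array([0,.111,.175]);a=np.array([0,np.sin(np.radians(35)),np.cos(np.radians(35))]);e=np.array([0,-a[2],a[1]])
tip=S-.0275*a+.088*e
for n in("scene","side"): print(n,proj(r.calibration(n),p2w(tip)),proj(r.calibration(n),p2w(tip+.048*e)))
print(rows([.47,.0,.46],1.839),rows([.295,-.579,.44]))
E
```

```text
cam in tool [ 0.07363789  0.00025215 -0.17101445] 
 [[ 9.90280928e-04 -9.65139062e-01 -2.61735764e-01]
 [ 9.99999362e-01  1.09778341e-03 -2.64516205e-04]
 [ 5.42624100e-04 -2.61735335e-01  9.65139534e-01]] 299.96069642400823
hand [0.08456988 0.06741206 0.1531    ]
sock [-4.30120069e-05  1.10869149e-01  1.75000000e-01]
grip [ 0.04513764 -0.17323673  0.251     ]
piv [ 0.00948246 -0.16977141  0.1196    ]
scene [[286.06231903 194.89404151]] [[279.67128171 195.23545851]]
side [[284.00400694 181.46904751]] [[292.20984555 183.15332638]]
(array([ 6.981, -7.281, -4.091]), np.float64(-9.8)) (array([ 5.000e-03, -3.000e-03, -3.757e+00]), 0)
```

```bash
python3 -c "
from h import *
print(rows(p2w([.03,.02,.40]),1.839))"
```

```text
(array([ 9.428, -7.012, -3.091]), np.float64(-9.8))
```

Emit:
jog_arm --steps '[0,0,-1,0,0.5,0.5,-0.4,-2,-1,1,1.3,-1,-3.09,-2,1,2.1,-1.5,-3.09,-3,1,2.9,-2.1,-3.09,-4,1,3.7,-2.7,-3.09,-5,1,4.5,-3.3,-3.09,-6,1,5.3,-3.9,-3.09,-7,1,6.1,-4.5,-3.09,-8,1,6.9,-5.1,-3.09,-9,1,7.7,-5.7,-3.09,-9.8,1,8.5,-6.3,-3.09,-9.8,1]'

```text
clock: 3.4
eef_pos: [0.5783, -0.0101, 0.4003]
tool_rot: [3.141, 0.001, 1.839]
contact_force: [0.8, 0.0, -0.1]
grip_width: 0.005
finger_force: 0.0
```

```bash
python3 -c "
from h import *
s=r.observe();print(s['clock'],s['eef_pos'],s['tool_rot'],rows(p2w([.03,.02,.40]),1.839))"
```

```text
3.4 [ 0.57830842 -0.01008248  0.40029622] [3.14100728e+00 6.77384888e-04 1.83915590e+00] (array([0.87 , 0.755, 0.005]), np.float64(0.0))
```

Emit:
jog_arm --steps '[0.87,0.755,0,0,1,0.87,0.755,0,0,1,0.87,0.755,0,0,1,0.87,0.755,0,0,1]'

```text
clock: 3.9
eef_pos: [0.6074, 0.0486, 0.4001]
tool_rot: [-3.141, 0.001, 1.836]
contact_force: [-0.2, 0.4, -0.6]
grip_width: 0.002
finger_force: 0.0
```

```bash
python3 - <<'E'
from h import *
s=r.observe();c=r.calibration("wrist");im=r.grab_frame("wrist");cv2.imwrite("pics/w1.png",im[:,:,::-1])
print(s["clock"],w2p(s["eef_pos"]),np.abs(s["qd"]).max())
S=np.array([0,.111,.175]);a=np.array([0,np.sin(np.radians(35)),np.cos(np.radians(35))]);e=np.array([0,-a[2],a[1]])
tip=S-.0275*a+.088*e
pred={"socket_top":S,"handle_end":[.0846,.0674,.1531],"pointer":tip,"lever_grip":[.045,-.173,.251],"lever_pivot":[.0095,-.17,.12],"polish_tin":[0,0,0]}
for l in pred:
    q=r.place_of("wrist",l);print(l,[(np.round(x["uv"],1),round(x["p"],2)) for x in q[:2]],proj(c,p2w(pred[l])))
E
```

```text
3.9 [0.02832779 0.01671141 0.40005761] 0.008796676814710051
socket_top [(array([253.5, 115.2]), 0.58)] [[256.62859047 111.31545561]]
handle_end [(array([317.1, 137.8]), 0.62)] [[320.31923309 145.43378419]]
pointer [(array([257. , 189.3]), 0.89)] [[256.41256145 184.00875229]]
lever_grip [] [[292.57138517 343.56643127]]
lever_pivot [] [[268.22881679 288.48749663]]
polish_tin [(array([227.3, 214.6]), 0.7)] [[264.5010902  176.84707426]]
```

View pics/w1.png

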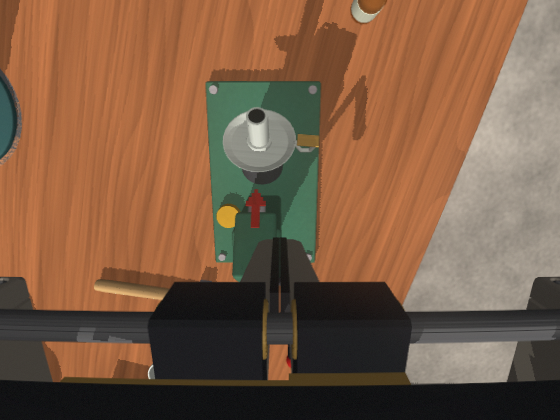

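```bash
cat >> h.py <<'E'
a=np.array([0,np.sin(np.radians(35)),np.cos(np.radians(35))]);e=np.array([0,-a[2],a[1]]);ex=np.array([1.,0,0])
S=np.array([0,.108,.175])
def on(rad,th,h,side=0):  # press frame; h along axis from socket top
    u=np.cos(th)*e+np.sin(th)*ex; n=-np.sin(th)*e+np.cos(th)*ex
    return S+rad*u+h*a+side*n
E
python3 - <<'E'
from h import *
c=r.calibration("wrist")
C={n:r.calibration(n) for n in("scene","side")}
X=tri([ray(C["scene"],(298.7,185.5)),ray(C["side"],(267,168.4)),ray(c,(257,115.5))]);print("S",w2p(X))
X=tri([ray(C["scene"],(322,209.3)),ray(C["side"],(300.9,172.8)),ray(c,(317.5,139.5))]);print("H",w2p(X))
for s in ([0,.111,.175],[0,.106,.175],[0,.106,.17],[0,.106,.165]):
    import h; h.S=np.array(s)
    print(s,"S",proj(c,p2w(h.S)),"tip",proj(c,p2w(on(.088,0,-.0275))),"tail",proj(c,p2w(on(.136,0,-.0275))))
    for t in(1.2,1.35,1.5): print(t,proj(c,p2w(on(.083,t,-.0455))))
print("bolts",[proj(c,p2w(p)) for p in([-.085,.155,.022],[.085,.155,.022])])
E
```

```text
S [0.00026003 0.10848833 0.17672262]
H [0.08400994 0.07418175 0.1473946 ]
[0, 0.111, 0.175] S [[256.34048182 112.64807798]] tip [[255.99061445 185.24783097]] tail [[254.91596538 222.0637488 ]]
1.2 [[314.61449001 152.12400533]]
1.35 [[316.87776023 144.61741017]]
1.5 [[317.78005243 137.01260595]]
[0, 0.106, 0.175] S [[256.41099917 116.76157257]] tip [[256.06880586 189.1939968 ]] tail [[255.00446573 226.05639238]]
1.2 [[314.50675701 155.81167337]]
1.35 [[316.7652222  148.28860511]]
1.5 [[317.66691768 140.66629654]]
[0, 0.106, 0.17] S [[256.69785397 116.90845646]] tip [[256.36357986 188.41937642]] tail [[255.32588878 224.75723901]]
1.2 [[314.09743837 155.49365117]]
1.35 [[316.33403104 148.06023881]]
1.5 [[317.22987124 140.52699197]]
[0, 0.106, 0.165] S [[256.977588   117.05170081]] tip [[256.6509568  187.66423741]] tail [[255.63892673 223.4920897 ]]
1.2 [[313.69750221 155.18293566]]
1.35 [[315.91262723 147.83707109]]
1.5 [[316.80264567 140.39083102]]
bolts [array([[213.19050577,  90.74806965]]), array([[311.80747411,  90.62323202]])]
```

```bash
python3 - <<'E'
from h import *
import h; h.S=np.array([0,.106,.175])
c=r.calibration("wrist")
for z in(.22,.25,.26): print(z,[np.round(w2p(onz(*ray(c,p),z)),3) for p in((235,213),(277,213),(277,235))])
C=r.calibration("scene")
# scene crop: top front edges of housing (205,137),(163,128),(200,165),(158,158); side crop (612,162),(645,150),(655,178),(620,187)
for p in((205,137),(163,128),(202,167),(158,158)): print("sc",[np.round(w2p(onz(*ray(C,(180+p[0]/2,130+p[1]/2)),z)),3) for z in(.22,.26)])
C=r.calibration("side")
for p in((612,162),(645,150),(655,178),(620,187)): print("si",[np.round(w2p(onz(*ray(C,(200+(p[0]-420)/2,110+p[1]/2)),z)),3) for z in(.22,.26)])
s=r.observe();print(rows(p2w([.09,.11,.25]),1.839))
for t in (1.9,1.5,1.2,.9,.6,.3,0):
    ss=.009+.018*abs(np.cos(t))+.0122*abs(np.sin(t)); rho=.070+.006*np.cos(t)+.018*np.sin(t)-.0122*np.cos(t)
    print(t,np.round(on(rho,t,-.0455,ss)-[0,0,.010],4))
E
```

```text
0.22 [array([-0.025, -0.008,  0.22 ]), array([ 0.026, -0.008,  0.22 ]), array([ 0.026, -0.036,  0.22 ])]
0.25 [array([-0.02 ,  0.001,  0.25 ]), array([0.026, 0.001, 0.25 ]), array([ 0.026, -0.025,  0.25 ])]
0.26 [array([-0.019,  0.003,  0.26 ]), array([0.027, 0.003, 0.26 ]), array([ 0.026, -0.022,  0.26 ])]
sc [array([ 0.006, -0.013,  0.22 ]), array([ 0.026, -0.058,  0.26 ])]
sc [array([-0.049, -0.019,  0.22 ]), array([-0.026, -0.064,  0.26 ])]
sc [array([ 0.026, -0.066,  0.22 ]), array([ 0.046, -0.109,  0.26 ])]
sc [array([-0.029, -0.073,  0.22 ]), array([-0.007, -0.116,  0.26 ])]
si [array([-0.001, -0.036,  0.22 ]), array([-0.023, -0.068,  0.26 ])]
si [array([ 0.047, -0.041,  0.22 ]), array([ 0.023, -0.072,  0.26 ])]
si [array([ 0.03 , -0.088,  0.22 ]), array([ 0.007, -0.118,  0.26 ])]
si [array([-0.016, -0.078,  0.22 ]), array([-0.037, -0.108,  0.26 ])]
(array([1.532, 1.018, 2.502]), np.float64(-0.01))
1.9 [0.0757 0.1239 0.0969]
1.5 [0.0889 0.0932 0.1184]
1.2 [0.0885 0.0753 0.1309]
0.9 [0.0813 0.0581 0.143 ]
0.6 [0.0677 0.0434 0.1533]
0.3 [0.049  0.0328 0.1607]
0 [0.027  0.0276 0.1643]
```

Emit:
jog_arm --steps '[0.8,0.5,0.5,0,1,1.59,1.0,1.2,0,1,1.59,1.0,2.1,0,1,1.59,1.0,3.0,0,1,1.59,1.0,3.8,0,1,1.59,1.0,4.4,0,1,1.59,1.0,4.75,0,1,1.59,1.0,4.75,0,1,1.59,1.0,4.75,0,1]'

```text
clock: 5.38
eef_pos: [0.6412, 0.1592, 0.1167]
tool_rot: [3.139, -0.0, 1.839]
contact_force: [0.2, -0.5, -0.4]
grip_width: 0.004
finger_force: 0.0
```

```bash
cat > st.py <<'E'
from h import *
s=r.observe();print(s['clock'],w2p(s['eef_pos']),s['tool_rot'],s['contact_force'])
E
python3 st.py
```

```text
5.375 [0.09016985 0.11436216 0.11665679] [ 3.13894193e+00 -7.69885678e-05  1.83907722e+00] [ 0.20485225 -0.46310023 -0.42323922]
```

Emit:
jog_arm --steps '[-0.2,0,0,0,1,-0.35,-0.02,-0.03,0,1,-0.5,-0.02,-0.13,0,1,-0.65,-0.03,-0.24,0,1,-0.8,-0.08,-0.34,0,1,-0.94,-0.15,-0.44,0,1,-1.07,-0.25,-0.53,0,1,-1.18,-0.37,-0.61,0,1,-1.28,-0.53,-0.68,0,1,-1.36,-0.69,-0.73,0,1,-1.36,-0.69,-0.73,0,1]'

```text
clock: 6.75
eef_pos: [0.6214, 0.0676, 0.1591]
tool_rot: [-3.141, 0.001, 1.838]
contact_force: [0.4, 0.4, -0.5]
grip_width: 0.007
finger_force: 0.0
```

```bash
python3 st.py; python3 - <<'E'
from h import *
im=r.grab_frame("wrist");side=r.grab_frame("side")
a=cv2.resize(im[60:320,160:400],(390,422));b=cv2.resize(side[130:230,230:325],(400,422),interpolation=2)
cv2.imwrite("pics/w2.png",np.hstack([a,b])[:,:,::-1])
for n in("wrist","side"):
  q=r.place_of(n,"handle_end");print(n,[(np.round(x["uv"],1),round(x["p"],2)) for x in q[:2]])
E
```

```text
6.75 [0.04686624 0.03134693 0.15914205] [-3.14139817e+00  1.38668674e-03  1.83808563e+00] [ 0.36683019  0.40775861 -0.54887449]
wrist []
side [(array([295.6, 180.5]), 0.92), (array([283.5, 155.3]), 0.72)]
```

View pics/w2.png

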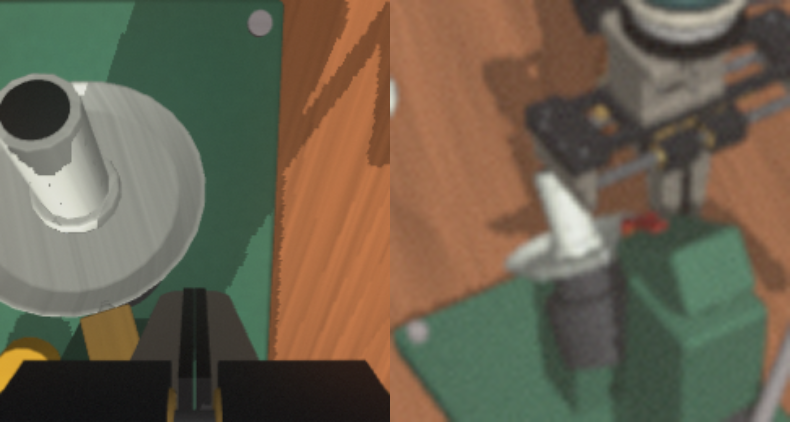

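```bash
sed -i 's/S=np.array(\[0,.108,.175\])/S=np.array([0,.106,.175])/' h.py; python3 - <<'E'
from h import *
c=r.calibration("wrist")
f=lambda p:np.round([(p[0]-160)*390/240,(p[1]-60)*422/260])
print("S",f(proj(c,p2w(S))[0]))
for t in (0,.1,.2,.3,.4): print(t,[f(proj(c,p2w(on(q,t,-.0455,w)))[0]) for q,w in((.053,-.009),(.053,.009),(.066,-.009),(.066,.009))])
E
```

```text
S [ 39. 111.]
0 [array([ 36., 311.]), array([ 86., 311.]), array([ 32., 348.]), array([ 83., 348.])]
0.1 [array([ 50., 313.]), array([101., 308.]), array([ 50., 350.]), array([102., 345.])]
0.2 [array([ 65., 313.]), array([115., 304.]), array([ 69., 350.]), array([120., 339.])]
0.3 [array([ 80., 312.]), array([129., 298.]), array([ 88., 347.]), array([138., 332.])]
0.4 [array([ 95., 310.]), array([142., 291.]), array([107., 343.]), array([155., 324.])]
```

Emit:
jog_arm --steps '[-0.03,-0.1,-0.03,0,1,-0.05,-0.2,-0.05,0,1,-0.06,-0.28,-0.07,0,1,-0.06,-0.32,-0.07,0,1,-0.06,-0.32,-0.07,0,1,-0.06,-0.32,-0.07,0,1]'

```text
clock: 7.7
eef_pos: [0.6046, 0.06, 0.1632]
tool_rot: [3.141, 0.001, 1.839]
contact_force: [1.8, -1.7, 2.0]
grip_width: 0.006
finger_force: 1.5
```

```bash
python3 st.py
```

```text
7.7 [0.02865956 0.02847715 0.16318343] [3.14116127e+00 6.27477026e-04 1.83874842e+00] [ 1.76888922 -1.68367964  2.02158803]
```

Emit:
jog_arm --steps '[0,0.2,0,0,1,0.05,0.45,0,0,1,0.1,0.5,-0.6,0,1,0.3,0.4,-1.4,0,1,0.5,0.2,-2.2,0,1,0.5,0,-2.8,0,1,0.5,0,-2.8,0,1,0.5,0,-2.8,0,1,0.5,0,-2.8,0,1]'

```text
clock: 8.82
eef_pos: [0.596, 0.0893, 0.3291]
tool_rot: [-3.139, -0.001, 1.839]
contact_force: [0.4, 0.3, -0.2]
grip_width: 0.006
finger_force: 0.0
```

```bash
python3 st.py; python3 - <<'E'
from h import *
c=r.calibration("wrist");im=r.grab_frame("wrist")
u0,v0=150,50
o=im.copy()
g=lambda p:np.round((p-[u0,v0])*3.5)
cv2.imwrite("pics/w3.png",cv2.resize(im[50:220,150:370],None,fx=3.5,fy=3.5,interpolation=2)[:,:,::-1])
for l in("handle_end","pointer","socket_top"):
  q=r.place_of("wrist",l);print(l,[(np.round(x["uv"],1),g(np.array(x["uv"])),round(x["p"],2)) for x in q[:2]])
print("S",g(proj(c,p2w(S))[0]),"tip",g(proj(c,p2w(on(.088,0,-.0275)))[0]),"tail",g(proj(c,p2w(on(.136,0,-.0275)))[0]))
for t in (-.1,0,.1): print(t,[g(proj(c,p2w(on(q,t,-.0455,w)))[0]) for q,w in((.053,-.009),(.053,.009),(.083,-.009),(.083,.009))])
E
```

```text
8.825 [0.02809436 0.05891939 0.32911597] [-3.13857005e+00 -8.26651871e-04  1.83912667e+00] [ 0.43810977  0.26773009 -0.18013871]
handle_end [(array([257.6, 240.3]), array([377., 666.]), 0.63)]
pointer [(array([252.4, 244.1]), array([358., 679.]), 0.61)]
socket_top [(array([252.4, 154.2]), array([358., 365.]), 0.64)]
S [362. 364.] tip [360. 666.] tail [355. 829.]
-0.1 [array([325., 573.]), array([379., 578.]), array([312., 661.]), array([367., 666.])]
0 [array([341., 576.]), array([395., 576.]), array([337., 665.]), array([393., 665.])]
0.1 [array([357., 578.]), array([411., 573.]), array([363., 666.]), array([419., 661.])]
```

View pics/w3.png

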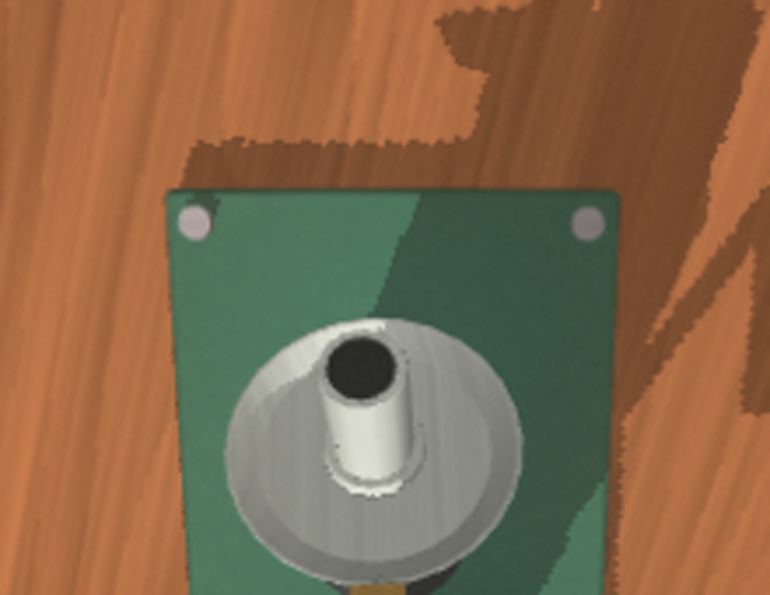

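```bash
python3 - <<'E'
from h import *
im=r.grab_frame("wrist");cv2.imwrite("pics/w4.png",cv2.resize(im[140:300,190:330],None,fx=3.7,fy=3.7,interpolation=2)[:,:,::-1])
c=r.calibration("wrist");g=lambda p:np.round((p-[190,140])*3.7)
print("S",g(proj(c,p2w(S))[0]),"tip",g(proj(c,p2w(on(.088,0,-.0275)))[0]),"tail",g(proj(c,p2w(on(.136,0,-.0275)))[0]))
for t in (0,.05,.1): print(t,[g(proj(c,p2w(on(q,t,-.0455,w)))[0]) for q,w in((.053,-.009),(.053,.009),(.083,-.009),(.083,.009))])
E
```

```text
S [233.  51.] tip [231. 370.] tail [226. 541.]
0 [array([211., 275.]), array([268., 275.]), array([207., 368.]), array([266., 368.])]
0.05 [array([219., 276.]), array([277., 273.]), array([221., 369.]), array([280., 367.])]
0.1 [array([228., 277.]), array([285., 271.]), array([234., 370.]), array([294., 364.])]
```

View pics/w4.png

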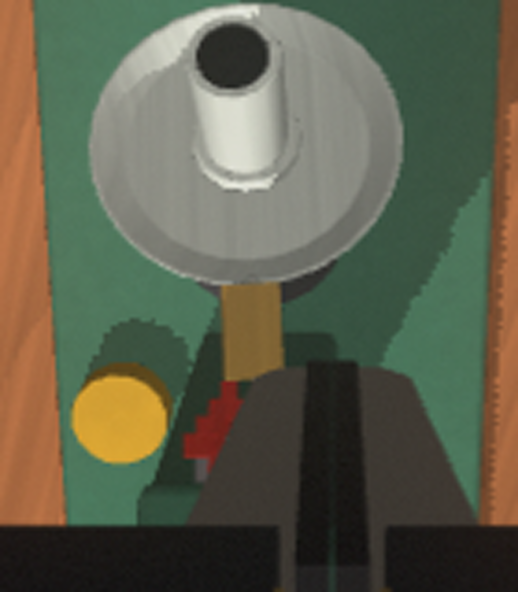

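Emit:
jog_arm --steps '[0,0.3,0.5,0,1,-0.2,0.5,1.2,0,1,-0.4,0.5,2.0,0,1,-0.5,0.5,2.6,0,1,-0.51,0.4,2.77,0,1,-0.51,0.2,2.77,0,1,-0.51,0.05,2.77,0,1,-0.51,-0.03,2.77,0,1,-0.51,-0.06,2.77,0,1,-0.51,-0.06,2.77,0,1,-0.51,-0.06,2.77,0,1]'

```text
clock: 10.45
eef_pos: [0.6016, 0.059, 0.1654]
tool_rot: [3.14, 0.0, 1.839]
contact_force: [1.1, -0.2, 2.9]
grip_width: 0.004
finger_force: 1.9
```

```bash
python3 st.py
```

```text
10.45 [0.02551673 0.02823883 0.16536208] [3.14024267e+00 3.27564915e-04 1.83900990e+00] [ 1.05222862 -0.23933455  2.90426189]
```

Emit:
jog_arm --steps '[0,0.2,0,0,1,0.05,0.45,0,0,1,0.1,0.6,-0.6,0,1,0.3,0.8,-1.4,0,1,0.5,0.8,-2.2,0,0.5,0.5,0.8,-2.8,0,0,0.5,0.8,-2.8,0,0,0.5,0.8,-2.8,0,0,0.5,0.8,-2.8,0,0]'

```text
clock: 11.58
eef_pos: [0.6388, 0.1003, 0.3308]
tool_rot: [-3.138, -0.0, 1.839]
contact_force: [-1.4, -0.6, 0.0]
grip_width: 0.527
finger_force: 0.0
```

```bash
python3 st.py; python3 - <<'E'
from h import *
im=r.grab_frame("wrist");cv2.imwrite("pics/w5.png",cv2.resize(im[140:300,140:300],None,fx=3.7,fy=3.7,interpolation=2)[:,:,::-1])
c=r.calibration("wrist");g=lambda p:np.round((p-[140,140])*3.7)
print("S",g(proj(c,p2w(S))[0]),"tip",g(proj(c,p2w(on(.088,0,-.0275)))[0]),"tail",g(proj(c,p2w(on(.136,0,-.0275)))[0]))
for t in (-.05,0,.05): print(t,[g(proj(c,p2w(on(q,t,-.0455,w)))[0]) for q,w in((.053,-.009),(.053,.009),(.083,-.009),(.083,.009))])
E
```

```text
11.575 [0.07226255 0.05819215 0.33075809] [-3.13835721e+00 -4.42118363e-04  1.83896762e+00] [-1.40374375 -0.58212614  0.02326974]
S [268.  49.] tip [264. 366.] tail [251. 537.]
-0.05 [array([249., 270.]), array([306., 273.]), array([236., 363.]), array([294., 366.])]
0 [array([257., 272.]), array([314., 272.]), array([249., 365.]), array([308., 365.])]
0.05 [array([265., 273.]), array([323., 270.]), array([262., 366.]), array([322., 363.])]
```

View pics/w5.png

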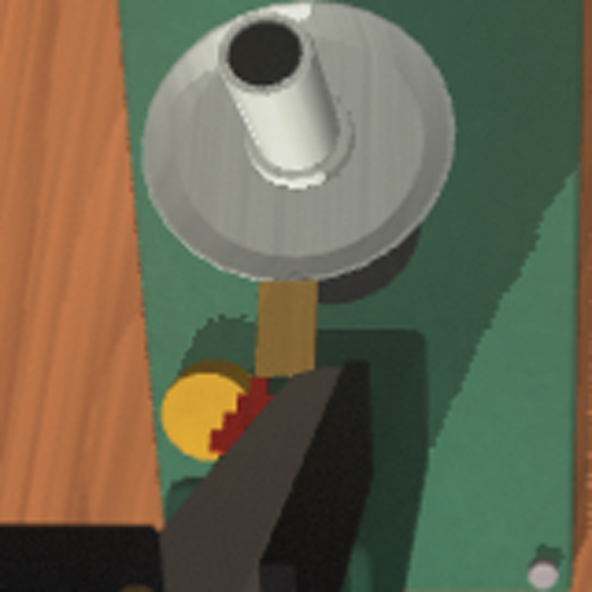

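Emit:
jog_arm --steps '[-0.7,-0.1,0,0,0,-1.5,-0.2,0,0,0,-2.3,-0.3,0,0,0,-3.1,-0.44,0,0,0,-3.83,-0.44,0,0,0,-3.83,-0.44,0,0,0,-3.83,-0.44,0,0,0,-3.83,-0.44,0,0,0]'

```text
clock: 12.62
eef_pos: [0.6746, -0.1259, 0.3327]
tool_rot: [-3.142, -0.001, 1.842]
contact_force: [0.4, 0.2, -0.1]
grip_width: 1.0
finger_force: 0.0
```

```bash
python3 st.py; python3 - <<'E'
from h import *
c=r.calibration("wrist");im=r.grab_frame("wrist");cv2.imwrite("pics/w6.png",im[:,:,::-1])
for l in("lever_grip","lever_pivot"):
  q=r.place_of("wrist",l);print(l,[(np.round(x["uv"],1),round(x["p"],2)) for x in q[:2]])
  if q: print(w2p(onz(*ray(c,q[0]["uv"]),.244 if l=="lever_grip" else .12)))
print(proj(c,p2w([.046,-.172,.244])))
E
```

```text
12.625 [ 0.04694217 -0.16940339  0.33272863] [-3.14155487e+00 -7.98085273e-04  1.84176731e+00] [ 0.40647098  0.19541521 -0.0765097 ]
lever_grip [(array([276.6, 215.1]), 0.61)]
[ 0.04468263 -0.17146354  0.244     ]
lever_pivot [(array([248.3, 185.4]), 0.56)]
[ 0.00686397 -0.1674269   0.12      ]
[[278.05947445 215.67701217]]
```

View pics/w6.png

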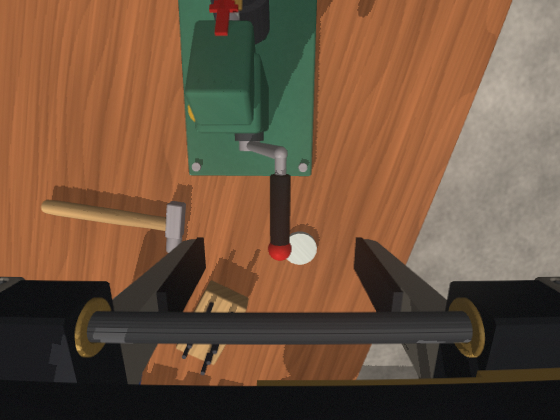

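Emit:
jog_arm --steps '[0,0,0.8,0,0,0,0,1.5,0,0,0,0,1.79,0,0,0,0,1.79,0,0,0,0,1.79,0,1,0,0,1.79,0,1,0,0,1.79,0,1,0,0,1.79,0,1,0,0,1.79,0,1,0,0,1.79,0,1,0,0,1.79,0,1,0,0,1.79,0,1]'

```text
clock: 14.28
eef_pos: [0.6752, -0.1279, 0.2254]
tool_rot: [3.14, 0.0, 1.839]
contact_force: [0.9, 0.9, -0.6]
grip_width: 0.186
finger_force: 30.0
```

```bash
python3 st.py
```

```text
14.275 [ 0.0469659  -0.17142019  0.22541479] [3.14046163e+00 8.71723384e-05 1.83912263e+00] [ 0.86656503  0.91406359 -0.56740238]
```

Emit:
jog_arm --steps '[0,-0.21,-0.05,0,1,0,-0.42,-0.09,0,1,0,-0.64,-0.1,0,1,0,-0.86,-0.09,0,1,0,-1.07,-0.05,0,1,0,-1.28,0,0,1,0,-1.28,0,0,1,0,-1.28,0,0,1]'

```text
clock: 15.28
eef_pos: [0.6051, -0.1467, 0.229]
tool_rot: [3.13, 0.002, 1.84]
contact_force: [7.0, 2.9, 7.7]
grip_width: 0.187
finger_force: 30.0
```

Emit:
jog_arm --steps '[0,-0.2,0.05,0,1,0,-0.4,0.14,0,1,0,-0.54,0.22,0,1,0,-0.67,0.31,0,1,0,-0.8,0.41,0,1,0,-0.91,0.52,0,1,0,-0.93,0.53,0,1,0,-0.93,0.53,0,1]'

```text
clock: 16.27
eef_pos: [0.5537, -0.1606, 0.1977]
tool_rot: [3.126, 0.003, 1.841]
contact_force: [9.5, 4.2, 7.7]
grip_width: 0.187
finger_force: 30.0
```

```bash
python3 st.py
```

```text
16.275 [-0.07878965 -0.17078728  0.19771281] [3.12587306e+00 3.01862703e-03 1.84124636e+00] [9.50915774 4.17891585 7.71615531]
```

Emit:
jog_arm --steps '[0,-0.08,0.07,0,1,0,-0.15,0.14,0,1,0,-0.15,0.14,0,1,0,-0.15,0.14,0,1]'

```text
clock: 16.77
eef_pos: [0.5481, -0.1622, 0.1916]
tool_rot: [3.12, 0.005, 1.842]
contact_force: [11.9, 5.4, 15.7]
grip_width: 0.185
finger_force: 30.0
```

```bash
python3 st.py
```

```text
16.775 [-0.08462654 -0.1708726   0.19160991] [3.11971452 0.00513241 1.84218502] [11.92143287  5.43035297 15.72721802]
```

Emit:
jog_arm --steps '[0,0.08,-0.08,0,1,0,0.16,-0.15,0,1,0,0.27,-0.25,0,1,0,0.41,-0.36,0,1,0,0.54,-0.45,0,1,0,0.67,-0.53,0,1,0,0.88,-0.61,0,1,0,1.08,-0.67,0,1,0,1.08,-0.67,0,1]'

```text
clock: 17.9
eef_pos: [0.6033, -0.1472, 0.2258]
tool_rot: [3.136, 0.0, 1.84]
contact_force: [7.1, 1.0, -3.3]
grip_width: 0.189
finger_force: 30.0
```

Emit:
jog_arm --steps '[0,0.1,-0.03,0,1,0,0.21,-0.05,0,1,0,0.42,-0.09,0,1,0,0.64,-0.1,0,1,0,0.86,-0.09,0,1,0,1.07,-0.05,0,1,0,1.2,-0.02,0,1,0,1.28,0,0,1,0,1.3,0,0,1,0,1.3,0,0,1,0,1.3,0,0,1,0,1.3,0,0,1]'

```text
clock: 19.4
eef_pos: [0.6753, -0.1283, 0.2249]
tool_rot: [-3.14, 0.0, 1.839]
contact_force: [-0.7, -1.4, -4.9]
grip_width: 0.19
finger_force: 30.0
```

```bash
python3 st.py
```

```text
19.4 [ 0.04694354 -0.17182382  0.22486986] [-3.14026766e+00  1.48556072e-04  1.83863047e+00] [-0.70168182 -1.36167118 -4.94281514]
```

Emit:
jog_arm --steps '[0,0,0,0,0.6,0,0,0,0,0.3,0,0,0,0,0,0,0,0,0,0,0,0,0,0,0,0,0,-0.5,0,0,0,0,-1.2,0,0,0,0,-1.9,0,0,0.5,0,-2.3,0,0,1.2,0,-2.3,0,0,1.5,0,-2.3,0,0,1.5,0,-2.3,0,0]'

```text
clock: 20.9
eef_pos: [0.6515, -0.0391, 0.3631]
tool_rot: [-3.141, 0.0, 1.842]
contact_force: [-0.3, 0.4, 0.4]
grip_width: 1.001
finger_force: 0.0
```

```bash
python3 st.py; python3 - <<'E'
from h import *
c=r.calibration("wrist");im=r.grab_frame("wrist");cv2.imwrite("pics/w7.png",cv2.resize(im[:300,120:420],None,fx=2,fy=2)[:,:,::-1])
q=r.place_of("wrist","lever_grip");print(q[:1])
if q: print(w2p(onz(*ray(c,q[0]["uv"]),.244)))
g=lambda p:np.round((p-[120,0])*2)
for t in (-.05,0,.05): print(t,[g(proj(c,p2w(on(q,t,-.0455,w)))[0]) for q,w in((.053,-.009),(.053,.009),(.083,-.009),(.083,.009))])
E
```

```text
20.9 [ 0.04761813 -0.07953755  0.36311691] [-3.14083712e+00  5.73510378e-05  1.84231340e+00] [-0.26937894  0.42415611  0.35540956]
[{'uv': [277.8, 284.9], 'p': 0.76}]
[ 0.04650358 -0.16888087  0.244     ]
-0.05 [array([216., 180.]), array([247., 181.]), array([210., 222.]), array([242., 224.])]
0 [array([221., 180.]), array([252., 180.]), array([217., 223.]), array([250., 223.])]
0.05 [array([225., 181.]), array([257., 180.]), array([225., 224.]), array([257., 223.])]
```

View pics/w7.png

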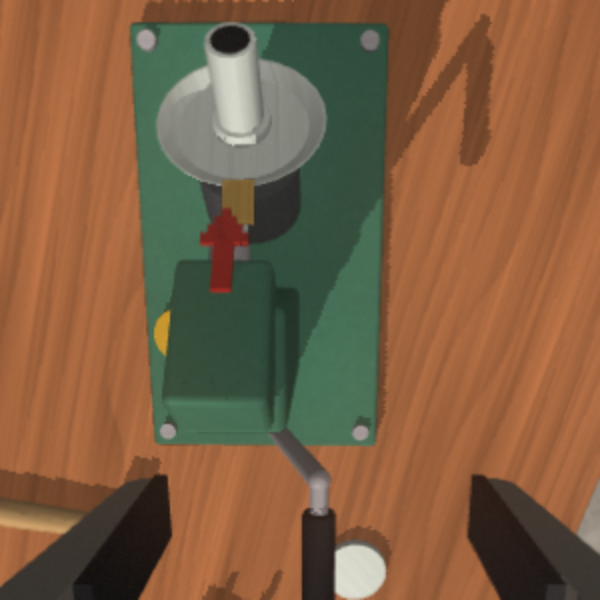

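The brass plate (222–254, 180–224) matches a turn of roughly 0.02–0.03 rad. The arrow is clear at (225, 210–290), and the lever bar is back at its home position (318, 512–600). The robot touches nothing, so I'm handing in.

```bash
python3 -c "
from cell import r
print(r.sign_off())"
```

```text
the job is handed in; nothing more can be done
None
```

I turned the chamberstick's handle to the red arrow (about 2 mm off its line by the camera), let it go, pulled the lever to about 1.09 rad and eased it back home. I handed the job in at about 21 s; it returned no verdict.

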